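Clamp a freshly glued carton with a one-hand ratchet clamp

TASK

The white carton's seam has just been glued: turn the clamp's stroke dial to 2 and let go of it, then pump the clamp's trigger until the jaw presses the carton against the end jaw with its sprung pad pushed in about half way, without ever crushing the carton. The job ends holding: finish while the fingers still hold the trigger squeezed like that. Move the jaw with the trigger only, do not touch the carton, and leave everything else on the worktop where it is.

Things in the scene. Friction and masses are not known exactly. Their poses are not given: they have to be found in the camera images.
- clamp: One-hand ratchet clamp, fixed; base board 352 x 104 mm, 14 thick, aluminium mechanism under a cover plate (top z 66). Origin at worktop level under the trigger's pivot; x: the way the jaw is pushed (to the robot's right), y: away from the robot, z up; all numbers below are mm in this frame. End jaw: plate, face at x 246, y 36..88, top z 84. Push rod along x at y 62, z 50.
- handle_grip (a point): Back face of the fixed black handle (bar x -36..-20, y -112..-14, z 26..64, nothing below it but the worktop), at x -36, y -65, z 45. Squeeze here against the trigger, fingers from above closing along x: outside width over both 52 mm at rest, 40 mm fully squeezed with the dial at 2 (middle then at x -16; only the trigger moves).
- trigger: Grey bar 11 mm thick, y -108..-8, z 26..64, on the jaw side of the handle; turns about an upright pivot at x 0, y 0 (its origin, worktop level). Squeezed towards the handle (-x); a spring returns it. Needs 3 to 5 N free, 10 N with the pad half in. Each full squeeze with the dial at 2 moves the jaw about 8 mm and leaves it there; the trigger must be let right back (13 mm) to catch new teeth.
- trigger_grip (a point): Front face of the trigger where it is squeezed: at rest x 16.5, y -64, z 45; about x 3.5 when fully squeezed with the dial at 2. Once its pawl has caught a tooth (teeth 4 mm apart) the jaw moves 0.7 mm for each mm here.
- dial (a joint): Stroke dial: round black ribbed knob, 40 mm across, z 67..92, upright axis at x 40, y 40, light pointer line. Clicks into numbers 1, 2, 3, 4 (that many dots on the plate, robot's side, left to right as the robot sees them) at 0, 0.6, 1.2, 1.8 rad; grows counter-clockwise from above; under 0.15 N m. The number is the teeth moved per full squeeze. Starts at 3 or 4.
- dial_top (a point): Centre of the dial's top face.
- rod (a joint): Travel of push rod and jaw, 0 to 0.065 m; starts at 0.006 to 0.020. Held by 2.5 N of friction only: a jaw that presses harder slides back when the trigger is let go, until the pad is pressed in only 3 to 8 mm.
- pad (a joint): How far the sprung pad is pressed towards the jaw plate behind it: 0 (free, 20 mm gap between pad and plate, bridged by four pins) to 0.020 m (bottomed); 0.6 N per mm. Half way is 0.010; beyond 0.0155 the carton is crushed.
- pad_face (a point): Centre of the pad's rubber face (44 x 48 mm, looks along clamp +x), at clamp x 112 + rod - pad, y 62, z 50.
- carton: Small white carton 90 x 90 x 115 mm, 0.18 to 0.33 kg, loose, standing on the base board (z 14) between pad and end jaw. Origin at the centre of its underside. It slides along the board as the pad pushes it and is gripped when it meets the end jaw (rod at about 44 mm).
- garlic: Garlic bulb 48 x 50 x 51 mm, bystander.
- lemon: Lemon, bystander.
- tape_roll: Roll of tape 96 mm, bystander.
- notebook: Notebook 130 x 94 mm, bystander.
- pepper_mill: Wooden pepper mill 58 x 130 mm, bystander.
- spoon: Teaspoon 130 mm, bystander.
- preserve_jar: Small glass jar with a white lid, 52 x 80 mm, bystander.

How it is judged:
By the outcome, as a careful person would: the job done as asked, in the order asked, and still so for the second after the job is handed in, while the arm keeps its last pose, push and grip.
It also fails if it takes over 64 s, if anything falls off the work surface, if the arm or the gripper's body presses on something with over 40 N, if the wrist force passes 120 N, or if a joint passes its speed limit or range.

ROBOT

A 7-joint arm with a two-finger parallel gripper is mounted at the origin on a cart in front of the work surface, level with it; the furniture and walls round the work are solid. World frame = base frame: x ahead of the robot, y to its left, z up, the work surface at z = 0. Lengths are in m, angles in rad, forces in N, time in s.
With the tool pointing down it reaches from about 0.4 to 0.925 m from the base axis. Payload 4.1 kg.
Tool frame: the origin (TCP) lies between the finger pads; the fingertips stand 25 mm ahead of it and the grasp point (between the pads) lies 6 mm ahead of it; z points along the fingers, y is the line along which they close (so a half turn about z gives the same grasp; the last joint's range is limited). The gripper opens to 85 mm and grips with 20 to 120 N. Pads are 22 mm wide; open, the fingers measure 114 mm over their backs; the gripper's body (76 mm by 85 mm) begins 54 mm behind the grasp point. The pads swing forward as they close: fully open they stand 13 mm farther back than shut.
Start: joints at [1.228, 0.398, 0.045, 1.537, -0.019, 1.207, -0.051], TCP at [0.157, -0.631, 0.218] pointing down, gripper open.
Joint ranges: [-2.82, 2.82], [-0.49, 2.23], [-1.37, 1.46], [0, 2.46], [-1.36, 4.5], [0.23, 2], [-2.94, 2.94]. Speed limits (rad/s): [2.57, 2.57, 3.14, 3.14, 3.14, 3.14, 3.14].

INTERFACE

Orientations are given as a rotation vector (axis times angle).
In Python, from station import arm, optics gives the robot as it stands.
- The arm moves only by the tool drive_tool, never from a script. Its argument "rows" is one flat list of numbers, 7 for each row, row after row: the turn, a rotation vector about the tool's x, y, z in degrees, then the shift along the tool's x, y, z in mm, then the opening in per cent of the stroke, from 0 (shut) to 100 (fully open). A call has 1 to 5 rows; each row is the pose to reach, as a shift and turn from the pose commanded when the call began, along the tool's axes at that moment; what a row does not reach only later rows make up. A row lasts 1/8 s, in which the tool goes at most 62.5 mm and 10.7 degrees, less where a joint would pass 70% of its speed; a pose out of reach is approached as far as the arm can. A call with a gripper value outside its range is refused whole. The fingers move at their own pace and stop on an object; "squeeze" is the grip in N (left out, the last holds). Time passes only in rows, so rows that repeat a pose let the fingers close. It gives the time, the measured TCP pose, the force, the opening and the grip force at its end, in the units of the state.
- arm.get_obs(): the state, without advancing time (a new reading comes with each control period).
- optics.snapshot(name): name is "scene" or "top"; returns a dict with "frame" (480x640x3 uint8, blue, green, red), "camera_matrix" (3x3 intrinsics, pixels), "D" ([k1, k2, p1, p2, k3] as OpenCV has them; the pictures are not rectified), "origin" and "rotation" of the camera in the world. Camera axes: x right, y down, z forward; pixel columns grow to the right and rows downward; lengths in m; the calibration is good to about 2 mm. A picture is of the moment at which its call begins. There is no depth.
- arm.hand_in(): hands the job in; it is judged then, once.
The state is a dict: "clock": time; "qpos": joint angles; "joint_vel": joint speeds; "tau": joint torques, N m; "tcp_pos": TCP position; "tcp_rot": TCP orientation; "force": force on the tool from outside, world axes, zero at the start; "ft_torque": the same for the moment, N m; "grip_width": finger opening in m; "grasp_force": force on a finger pad.
Only numpy, scipy, OpenCV 4.12 (cv2) and the standard library are available. Lean on these libraries where they do the work, as an engineer would, in place of code of your own. Each camera call takes 0.05 s, during which the arm holds its last target. There are 200 camera calls.

## Working session

There is one attempt and no reset: what is moved stays moved. The work goes in short steps, Python scripts to look and compute and a tool call to move; the robot and the scene stay as the last step left them, time stands still between calls to the robot, and variables do not carry over. Pictures are saved under pics/ and viewed, at most 10 in all, crops included, and the job is handed in when it is done.

Besides the shell and the picture viewer there is one more tool, called after ">>>" as a command line: name --argument value ..., lists and objects as JSON in quotes. drive_tool: Moves the arm, as the interface text tells. Its arguments: {"type":"object","properties":{"rows":{"type":"array","items":{"type":"number"}},"squeeze":{"type":"number"}},"required":["rows"]}

```bash
mkdir -p pics; cat > h.py <<'E'
import numpy as np, cv2
from station import arm, optics
def snap(n,fn=None):
    s=optics.snapshot(n)
    if fn: cv2.imwrite('pics/'+fn,s['frame'])
    return s
def ray(s,uv):
    p=cv2.undistortPoints(np.array([[uv]],float),np.array(s['camera_matrix']),np.array(s['D'],float))[0,0]
    d=np.array(s['rotation'])@np.array([p[0],p[1],1]); return np.array(s['origin']),d
def onz(s,uv,z):
    o,d=ray(s,uv); return o+d*(z-o[2])/d[2]
def proj(s,P):
    R=np.array(s['rotation']); t=-R.T@np.array(s['origin'])
    return cv2.projectPoints(np.atleast_2d(np.array(P,float)),cv2.Rodrigues(R.T)[0],t,np.array(s['camera_matrix']),np.array(s['D'],float))[0][:,0]
E
python3 - <<'E'
from h import *
for n in('scene','top'):
    s=snap(n,n+'0.png'); print(n,s['origin'],np.array(s['rotation']).round(3).tolist(),s['camera_matrix'])
o=arm.get_obs(); print(o)
E
```

```text
scene [ 0.52950843 -1.42544013  0.73564134] [-1.962, 0.016, -0.009] [[615.81182072   0.         317.87551838]
 [  0.         615.81182072 233.94733054]
 [  0.           0.           1.        ]]
top [0.32941229 0.10309432 1.61504247] [-2.162, 2.143, -0.136] [[563.36377115   0.         327.09946473]
 [  0.         563.36377115 235.43882481]
 [  0.           0.           1.        ]]
{'clock': 0.1, 'qpos': array([ 1.22800387,  0.39912786,  0.04500311,  1.53773654, -0.01870614,
        1.20689238, -0.05070217]), 'joint_vel': array([-0.00049751, -0.00212672, -0.00109251, -0.00366921,  0.00251302,
        0.00140422,  0.00073466]), 'tau': array([ 3.37369507e-03, -4.76261365e+01,  1.36975218e+00, -2.54948866e+01,
        1.19191737e-02,  5.03500924e-03, -1.60329925e-06]), 'tcp_pos': array([ 0.15680437, -0.63020285,  0.21676811]), 'tcp_rot': array([-3.11655318e+00, -3.82008119e-01,  4.92521552e-04]), 'force': array([0.79829373, 0.65919883, 0.23836275]), 'ft_torque': array([-0.01762227,  0.01895829, -0.04294125]), 'grasp_force': 0.0, 'grip_width': 0.08535365427026968}
```

Rotation is a rotation vector; I'll handle that.

```bash
sed -i "s/s=optics.snapshot(n)/s=optics.snapshot(n); s['rotation']=cv2.Rodrigues(np.array(s['rotation'],float))[0]/" h.py
```

```text
(no output)
```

View pics/top0.png

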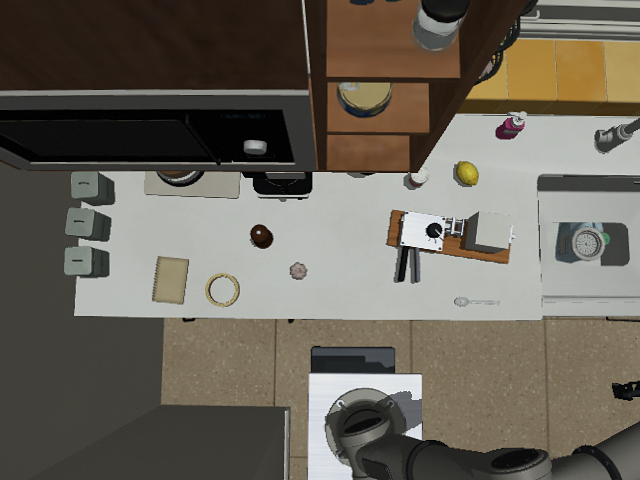

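View pics/scene0.png

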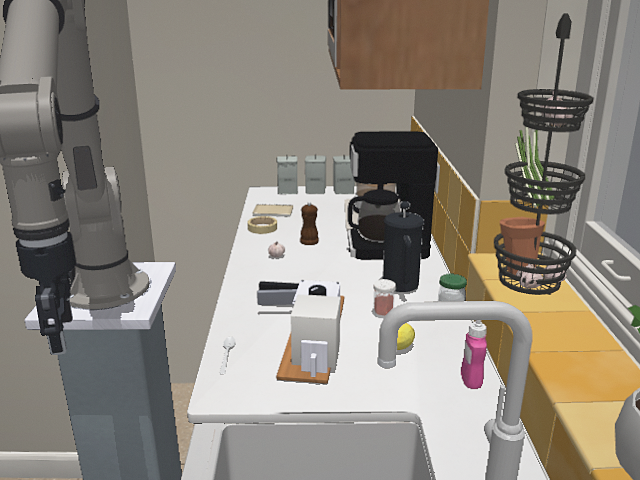

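The top view shows the clamp: board spans (387,210) to (517,263), handle about (402,262), trigger about (414,262) and dial about (434,231). The scene view shows the carton at about (317,325). I'll measure the board corners and zoom in on the dial.

```bash
cat > m.py <<'E'
from h import *
s=snap('top'); f=s['frame']; hsv=cv2.cvtColor(f,cv2.COLOR_BGR2HSV)
c=cv2.resize(f[200:290,380:525],None,fx=5.5,fy=5.5,interpolation=cv2.INTER_CUBIC); cv2.imwrite('pics/crop1.png',c)
roi=np.zeros(f.shape[:2],np.uint8); roi[200:290,380:525]=1
m=((hsv[...,0]<20)&(hsv[...,1]>110)&(hsv[...,2]>60)).astype(np.uint8)*roi
pts=cv2.findNonZero(m); r=cv2.minAreaRect(pts); print(r)
b=cv2.boxPoints(r); w=np.array([onz(s,p,0.014) for p in b]); print(w, np.linalg.norm(w-np.roll(w,1,0),axis=1))
dk=((hsv[...,2]<70)).astype(np.uint8)*roi
n,l,st,ce=cv2.connectedComponentsWithStats(dk)
for i in range(1,n):
    if st[i,4]>15: print(st[i],ce[i],onz(s,ce[i],.092))
E
python3 m.py
```

```text
((449.5096740722656, 236.34027099609375), (122.38603973388672, 35.413291931152344), 9.162347793579102)
[[ 0.51446577 -0.05968138  0.014     ]
 [ 0.61612562 -0.07645757  0.014     ]
 [ 0.56241505 -0.42578876  0.014     ]
 [ 0.46115583 -0.40610599  0.014     ]] [0.35050244 0.10303478 0.35343614 0.10315445]
[444 212  61  42 692] [472.14306358 237.41040462] [ 0.52573516 -0.28701835  0.092     ]
[395 219   8  28  94] [399.20212766 232.38297872] [ 0.53787744 -0.08721807  0.092     ]
[445 221   7  10  27] [448.59259259 224.92592593] [ 0.55966094 -0.22294799  0.092     ]
[426 223  16  15 172] [433.23255814 230.0755814 ] [ 0.54504824 -0.18048905  0.092     ]
[455 223   7   9  47] [458.04255319 226.85106383] [ 0.55456355 -0.24885732  0.092     ]
[397 246  21  36 343] [405.82215743 263.14868805] [ 0.45384468 -0.1045837   0.092     ]
[419 248  17   5  42] [427.11904762 250.04761905] [ 0.49002546 -0.16295961  0.092     ]
```

View pics/crop1.png

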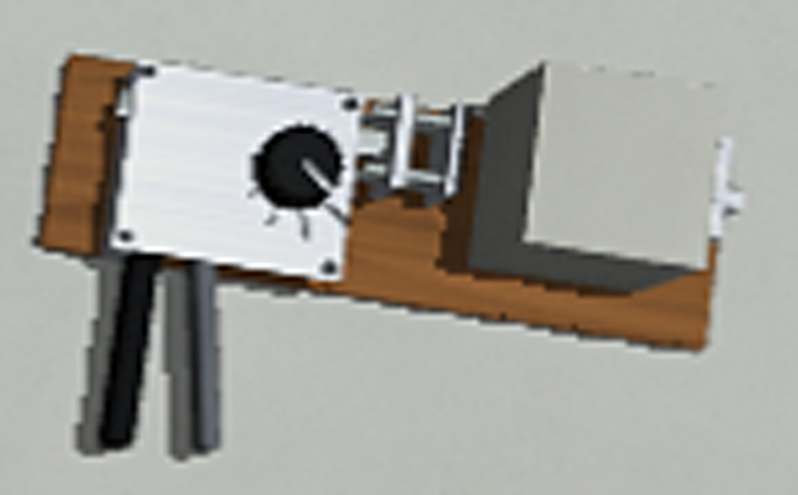

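The pointer, from the dial centre at crop (297,168) towards (345,215), is on the fourth (rightmost) mark. The dial therefore starts at 4 and has to turn 1.2 rad clockwise. Next I'll check the frame against the handle and trigger tips and work out the first move.

```bash
cat >> h.py <<'E'
from scipy.spatial.transform import Rotation as Ro
ex=np.array([-.152,-.988,0]); ey=np.array([.988,-.152,0]); O=np.array([.5126,-.1364,0])
def W(x,y,z): return O+(ex*x+ey*y)/1000+np.array([0,0,z/1000])
def go(P,ang): # ang: world angle of tool y, deg
    o=arm.get_obs(); R=Ro.from_rotvec(o['tcp_rot']); a=np.radians(ang)
    y=np.array([np.cos(a),np.sin(a),0]); z=np.array([0,0,-1.]); x=np.cross(y,z)
    T=Ro.from_matrix(np.c_[x,y,z]); yy=R.as_matrix()[:,1]
    print('turn',(R.inv()*T).as_rotvec(degrees=True).round(2),'shift mm',(R.inv().apply(P-o['tcp_pos'])*1000).round(1),'yaw',np.degrees(np.arctan2(yy[1],yy[0])).round(1),'q',o['qpos'].round(2),'t',o['clock'])
E
python3 - <<'E'
from h import *
s=snap('top')
def cl(w):
    d=w-O; return np.round([d@ex*1000,d@ey*1000],1)
P=lambda cx,cy:(380+cx/5.5-.4,200+cy/5.5-.4)
for nm,c,z in [('handle tip L',(102,440),.064),('handle tip R',(131,445),.064),('trig tip L',(192,447),.064),('trig tip R',(220,450),.064),('dial c',(297,168),.092),('carton TL',(545,63),.129),('carton BR',(703,270),.129),('carton BL',(525,240),.129),('padtop R',(463,105),.074),('padtop Rb',(455,195),.074),('endjaw',(715,238),.084),('plate TL',(135,62),.066),('plate BR',(340,278),.066)]:
    print(nm,cl(onz(s,P(*c),z)))
print(cl(np.r_[.5145,-.0597,0]),cl(np.r_[.4612,-.4061,0]))
go(W(40,40,190),-42)
E
```

```text
handle tip L [ -33.4 -108.3]
handle tip R [ -18.7 -108.5]
trig tip L [  11.6 -104.6]
trig tip R [  25.7 -103.8]
dial c [39.6 38.7]
carton TL [146.6 103.3]
carton BR [235.6  14.9]
carton BL [147.9  15.5]
padtop R [121.3  87.1]
padtop Rb [123.2  41. ]
endjaw [253.1  38.8]
plate TL [-44.9  83.7]
plate BR [73.  -8.8]
[-76.1  -9.8] [274.3  -9.8]
turn [-7.000e-02 -2.000e-02 -3.403e+01] shift mm [ 485.9 -341.1   27.5] yaw -76.0 q [ 1.23  0.4   0.05  1.54 -0.02  1.21 -0.05] t 0.2
```

>>> drive_tool --rows '[0,0,-7,48,-34,0,70,0,0,-14,97,-68,0,70,0,0,-21,146,-102,0,70,0,0,-28,194,-136,0,70,0,0,-34,243,-170,0,70]'

```text
clock: 0.82
tcp_pos: [0.3526, -0.4056, 0.2178]
tcp_rot: [2.868, 1.282, -0.0]
force: [0.3, -1.0, -0.2]
grip_width: 0.0598
grasp_force: 0.0
```

```bash
sed -i 's/O=np.array.*/O=np.array([.5126,-.1364,0])+ex*.001+ey*.0015/' h.py; python3 -c "
from h import *
go(W(39,38,190),-42)"
```

```text
turn [0.02 0.01 0.16] shift mm [295.3  -5.5  27.7] yaw -41.8 q [ 0.94  0.2  -0.19  1.8   0.04  1.14  0.01] t 0.825
```

>>> drive_tool --rows '[0,0,0,60,-1,0,70,0,0,0,120,-2,0,70,0,0,0,180,-3,10,70,0,0,0,240,-5,20,70,0,0,0,294,-5,27,70]'

```text
clock: 1.45
tcp_pos: [0.5457, -0.1834, 0.1903]
tcp_rot: [-2.87, -1.278, 0.0]
force: [-0.6, -1.0, -0.4]
grip_width: 0.0597
grasp_force: 0.0
```

>>> drive_tool --rows '[0,0,0,0,0,0,70,0,0,0,0,0,0,70]'

```text
clock: 1.7
tcp_pos: [0.5443, -0.1859, 0.1904]
tcp_rot: [2.87, 1.277, -0.002]
force: [-1.1, -1.1, 0.4]
grip_width: 0.0597
grasp_force: 0.0
```

```bash
python3 -c "
from h import *
go(W(39,38,97),-42)
s=snap('top'); f=s['frame']; cv2.imwrite('pics/t1.png',cv2.resize(f[190:290,380:525],None,fx=5,fy=5,interpolation=cv2.INTER_CUBIC))"
```

```text
turn [-0.02  0.07 -0.03] shift mm [ 3.9 -1.7 93.4] yaw -42.0 q [ 0.55  0.3  -0.36  1.74  0.12  1.12 -0.58] t 1.7
```

View pics/t1.png

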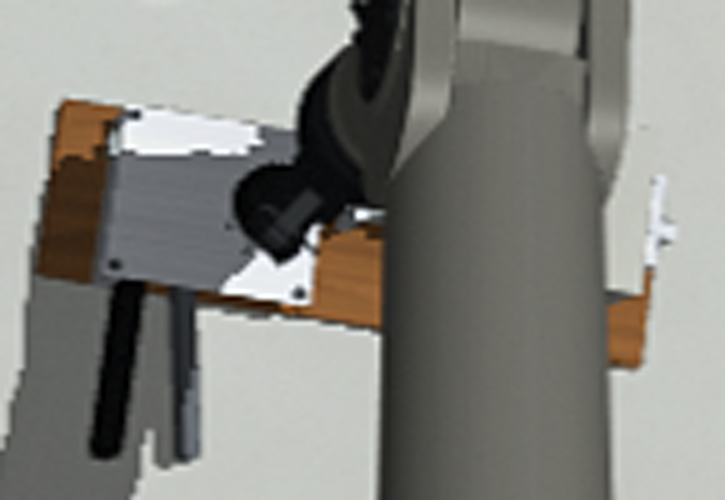

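The gripper sits just over the dial at about (280,205) in the crop, so I'll go down.

>>> drive_tool --rows '[0,0,0,4,-2,35,70,0,0,0,4,-2,70,70,0,0,0,4,-2,93,70,0,0,0,4,-2,93,70]'

```text
clock: 2.25
tcp_pos: [0.5435, -0.1827, 0.0961]
tcp_rot: [-2.87, -1.272, 0.006]
force: [-0.8, -0.3, -0.5]
grip_width: 0.0598
grasp_force: 0.0
```

>>> drive_tool --rows '[0,0,0,0,0,0,40,0,0,0,0,0,0,40,0,0,0,0,0,0,40]' --squeeze 20

```text
clock: 2.62
tcp_pos: [0.5466, -0.1814, 0.0987]
tcp_rot: [2.869, 1.276, 0.002]
force: [-0.1, 0.2, 0.3]
grip_width: 0.0343
grasp_force: 0.0
```

```bash
python3 -c "
from h import *
go(W(39,38,97),-42)
s=snap('top'); f=s['frame']; a=cv2.resize(f[190:280,385:475],(400,400),interpolation=cv2.INTER_CUBIC)
s=snap('scene'); f=s['frame']; b=cv2.resize(f[240:340,250:350],(400,400),interpolation=cv2.INTER_CUBIC)
cv2.imwrite('pics/t2.png',np.hstack([a,b])); print(proj(s,[W(40,40,92),W(40,40,67)]))"
```

```text
turn [ 0.1  -0.03 -0.04] shift mm [-1.1 -0.5  1.7] yaw -42.0 q [ 0.53  0.4  -0.35  1.84  0.17  0.93 -0.63] t 2.625
[[317.64114945 287.65888323]
 [317.65751888 297.4215049 ]]
```

View pics/t2.png

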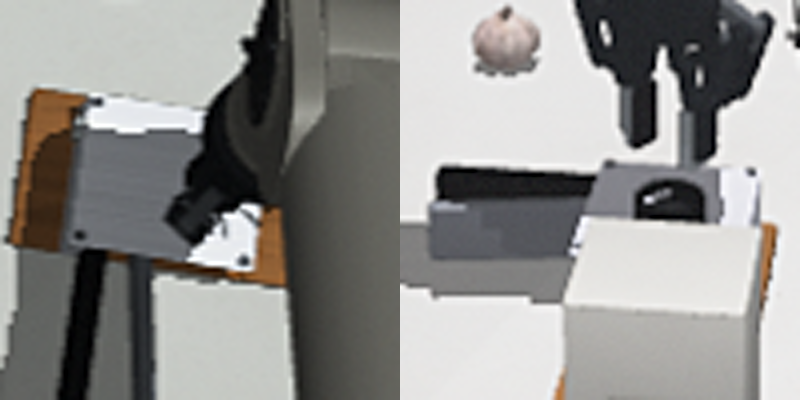

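```bash
python3 -c "
from h import *
s=snap('scene'); t=snap('top')
for z in (.07,.08,.09,.1,.11,.12): print(z,onz(s,(310,276),z),onz(s,(324,280),z),onz(t,(431,238),z))
o=arm.get_obs()['tcp_pos'];print(o,proj(s,[o,o-[0,0,.025],W(40,40,92)]),proj(t,[o,o-[0,0,.025],W(40,40,92)]))
f=s['frame'];g=f[268:300,300:340].max(2);print(g[::2,::2])
"
```

```text
0.07 [ 0.53031717 -0.0789296   0.07      ] [ 0.56385204 -0.10117746  0.07      ] [ 0.52595661 -0.17804004  0.07      ]
0.08 [ 0.53030502 -0.09915837  0.08      ] [ 0.56333609 -0.121072    0.08      ] [ 0.52468451 -0.17622045  0.08      ]
0.09 [ 0.53029287 -0.11938714  0.09      ] [ 0.56282014 -0.14096653  0.09      ] [ 0.52341241 -0.17440086  0.09      ]
0.1 [ 0.53028072 -0.13961591  0.1       ] [ 0.5623042  -0.16086107  0.1       ] [ 0.52214032 -0.17258127  0.1       ]
0.11 [ 0.53026857 -0.15984467  0.11      ] [ 0.56178825 -0.18075561  0.11      ] [ 0.52086822 -0.17076168  0.11      ]
0.12 [ 0.53025642 -0.18007344  0.12      ] [ 0.5612723  -0.20065015  0.12      ] [ 0.51959612 -0.16894209  0.12      ]
[ 0.54615835 -0.18111279  0.09796781] [[317.08796843 284.88706531]
 [317.10818452 294.67226567]
 [317.64114945 287.65888323]] [[433.85608976 229.37023252]
 [432.1900942  230.63345384]
 [434.21302537 229.24335272]]
[[231 232 195 106  40  39  33 168 235 241  99  95  42  42  23 242 236 233
  231 231]
 [232 232 195 106  40  34  35 166 234 242 102 110  37  42  22 235 232 231
  232 232]
 [2
[... 487 characters left out ...]
 233 239
  187 131]
 [141 139 141 139 138 140 134 117 104 108 113 143 143 138 134 237 241 239
  241 227]
 [139 138 141 139 144  99  35  16  15  20  23  30  93 137 134 237 241 239
  239 247]
 [137 137 139 139 100  13  46 127 124  31  30  27  24 109 137 240 240 238
  239 242]
 [135 139 137 136  95  29 189  41  30  39  36  29  26  94 138 116 243 238
  239 215]
 [135 135 135 137  94  27  31  38  42  43  41  35  26  93 138 120 243 238
  240 203]
 [179 179 168 160  99  49  24   1   8   8  14  14  17  87 134 201 240 237
  244 153]
 [224 227 227 228 231 234 235 238 229 226 226 211 210 205 212 224 228 231
  236 169]
 [224 224 224 225 223 224 225 225 225 224 226 225 226 226 226 224 225 225
  225 229]]
```

```bash
python3 -c "
from h import *
s=snap('scene')
p=np.array([.1568,-.6302,.2168]); d=np.array([.241,-.97,0])*.0425
print(proj(s,[p,p+d,p-d,p+d-[0,0,.012],p-d-[0,0,.012],p+d-[0,0,.025],p-d-[0,0,.025]]))
print(arm.get_obs()['qpos'],arm.get_obs()['clock'])
f=cv2.imread('pics/scene0.png');cv2.imwrite('pics/t3.png',np.hstack([cv2.resize(f[240:360,10:110],(400,480)),cv2.resize(s['frame'][200:320,270:370],(400,480))]))
"
```

```text
[[ 65.72251513 351.62648357]
 [ 62.62245783 367.23151973]
 [ 68.60088541 337.2178932 ]
 [ 63.98483613 374.06953357]
 [ 69.8153366  343.683519  ]
 [ 65.44870771 381.39371649]
 [ 71.12139893 350.61611999]]
[ 0.52647131  0.40211378 -0.35203461  1.83624423  0.1690489   0.93220251
 -0.63428582] 2.875
```

View pics/t3.png

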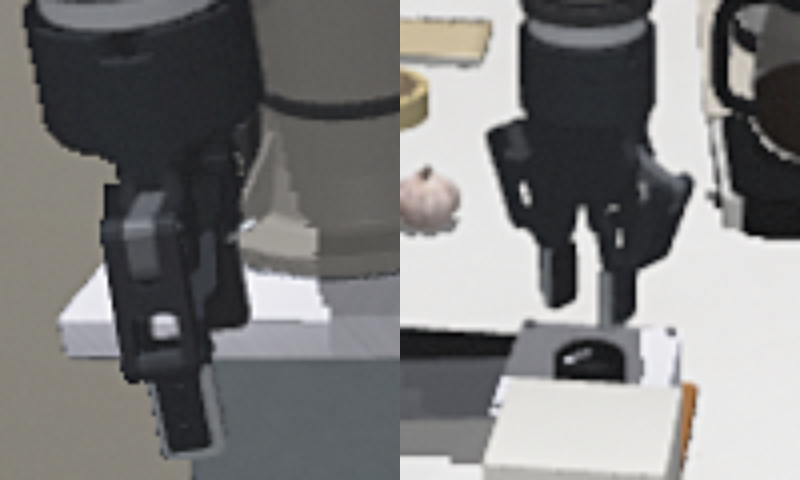

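The tips show at about scene (310,276) and (324,280), which is z≈0.115. That is roughly 35 mm higher than the reported TCP implies, and the start picture shows the same bias. The dial stands free below the fingers. I'll open and go lower in steps, watching the force.

>>> drive_tool --rows '[0,0,0,0,0,0,70,0,0,0,0,0,0,70,0,0,0,0,0,14,70,0,0,0,0,0,28,70,0,0,0,0,0,32,70]'

```text
clock: 3.5
tcp_pos: [0.5447, -0.1808, 0.0637]
tcp_rot: [-2.868, -1.276, 0.004]
force: [-0.7, -1.0, -0.3]
grip_width: 0.0598
grasp_force: 0.0
```

>>> drive_tool --rows '[0,0,0,0,0,0,40,0,0,0,0,0,0,40,0,0,0,0,0,0,40]'

```text
clock: 3.88
tcp_pos: [0.5487, -0.1832, 0.0662]
tcp_rot: [2.866, 1.274, 0.007]
force: [6.0, -4.3, -6.0]
grip_width: 0.0366
grasp_force: 21.2
```

```bash
python3 -c "
from h import *
o=arm.get_obs();print(o['tcp_pos'],o['force'],o['grip_width'],o['grasp_force'])
s=snap('scene');f=s['frame'];cv2.imwrite('pics/t4.png',cv2.resize(f[200:320,250:370],(600,600)))"
```

```text
[ 0.54873972 -0.18322393  0.06623573] [ 5.99667028 -4.34045441 -5.98477097] 0.03662136590464822 21.232362245209515
```

View pics/t4.png

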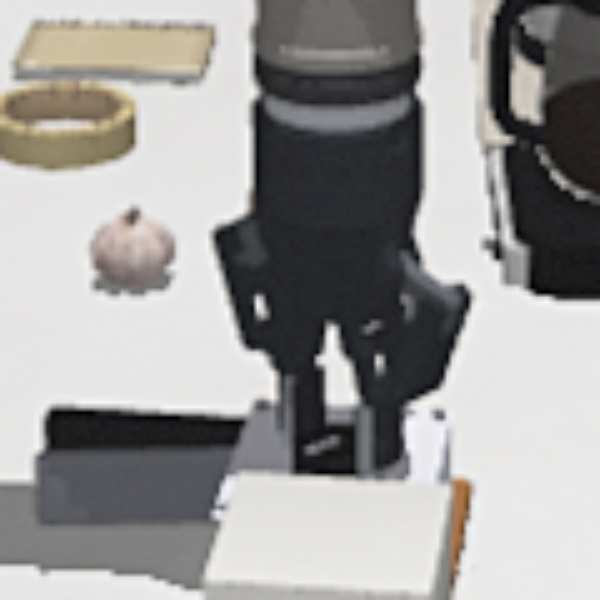

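Tips now straddle the dial at crop (290..370, 440), and a grip of 21 N is established. Turning clockwise now.

>>> drive_tool --rows '[0,0,3,0,4,0,40,0,0,12,0,4,0,40,0,0,21,0,4,0,40,0,0,30,0,4,0,40,0,0,39,0,4,0,40]'

```text
clock: 4.55
tcp_pos: [0.5497, -0.1847, 0.0661]
tcp_rot: [3.131, 0.238, 0.003]
force: [2.5, -1.2, -2.9]
grip_width: 0.0364
grasp_force: 21.4
```

>>> drive_tool --rows '[0,0,8,0,0,0,40,0,0,16,0,0,0,40,0,0,24,0,0,0,40,0,0,30,0,0,0,40,0,0,30,0,0,0,40]'

```text
clock: 5.18
tcp_pos: [0.5495, -0.1859, 0.0661]
tcp_rot: [3.086, -0.573, 0.003]
force: [2.0, -4.6, -1.8]
grip_width: 0.0367
grasp_force: 21.5
```

```bash
python3 -c "
from h import *
go(W(39,38,66),-111); o=arm.get_obs();print(o['tcp_pos'],o['force'],o['ft_torque'],o['grip_width'],o['grasp_force'])"
```

```text
turn [ 0.12 -0.15 -0.02] shift mm [-5.1 -2.3  0.1] yaw -111.0 q [ 0.31  0.43 -0.07  1.86  0.04  0.85 -1.72] t 5.175
[ 0.54948545 -0.18587086  0.06613792] [ 2.03783153 -4.64894881 -1.8499217 ] [-0.96157831 -0.23682864 -0.0286352 ] 0.036674014568989645 21.5267538651824
```

>>> drive_tool --rows '[0,0,0,0,0,0,75,0,0,0,0,0,0,75,0,0,0,0,0,-40,75,0,0,0,0,0,-90,100,0,0,0,-60,0,-120,100]'

```text
clock: 5.8
tcp_pos: [0.5006, -0.1637, 0.1868]
tcp_rot: [-3.089, 0.571, -0.011]
force: [-1.1, 0.7, 0.5]
grip_width: 0.0855
grasp_force: 0.0
```

>>> drive_tool --rows '[0,0,0,-60,0,0,100,0,0,0,-80,0,0,100,0,0,0,-80,0,0,100]'

```text
clock: 6.18
tcp_pos: [0.4211, -0.1341, 0.184]
tcp_rot: [-3.089, 0.571, -0.001]
force: [0.5, 0.1, 0.9]
grip_width: 0.0858
grasp_force: 0.0
```

```bash
sed -i 's/+ey\*.0015/+ey*.0015+np.array([.0025,-.0035,0])/' h.py; python3 -c "
from h import *
go(W(-10,-65,110),-98.75)
s=snap('top'); f=s['frame']; a=cv2.resize(f[200:290,380:525],(780,484),interpolation=cv2.INTER_CUBIC)
cv2.imwrite('pics/t5.png',a)
print(W(-10,-65,0),proj(s,[W(40,40,92),W(-28,-112,64)]))"
```

```text
turn [ -0.    -0.02 -12.19] shift mm [ 25.9 -23.5  74. ] yaw -110.9 q [ 0.31  0.06 -0.1   2.05  0.01  1.04 -1.73] t 6.175
[ 0.45373  -0.121356  0.      ] [[435.47352427 228.34945899]
 [401.6120817  279.83214611]]
```

View pics/t5.png

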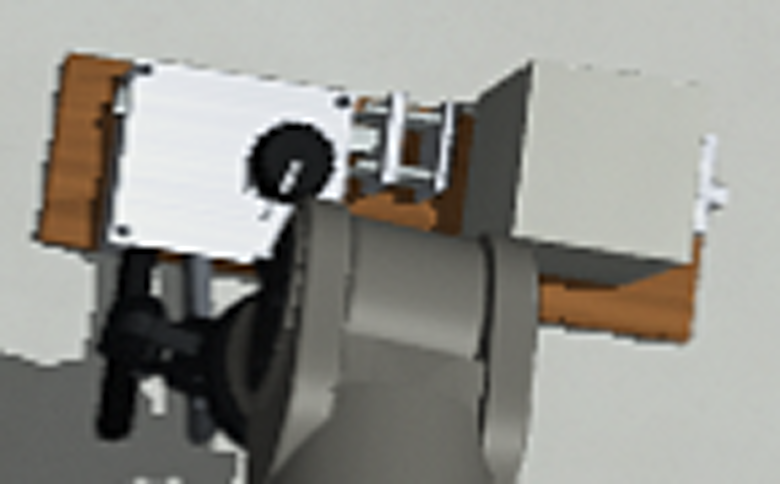

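The pointer now runs from (297,165) to (283,192), towards the second mark at (265,215), so the dial is at 2. The jaw and pad, at (400,130) and (445,140), stay in view. Next I move over the handle and trigger and go down.

>>> drive_tool --rows '[0,0,-6,13,-12,10,100,0,0,-12.2,26,-23,20,100,0,0,-12.2,26,-23.5,40,100,0,0,-12.2,26,-23.5,74,100,0,0,-12.2,26,-23.5,74,100]'

```text
clock: 6.85
tcp_pos: [0.4539, -0.122, 0.1075]
tcp_rot: [-3.131, 0.241, 0.008]
force: [-0.3, 0.3, -0.3]
grip_width: 0.0853
grasp_force: 0.0
```

```bash
python3 -c "
from h import *
go(W(-10,-65,20),-98.75)"
```

```text
turn [-0.04  0.31 -0.05] shift mm [ 0.2 -0.6 87.5] yaw -98.8 q [ 0.28  0.21 -0.13  2.07  0.03  0.87 -1.58] t 6.85
```

>>> drive_tool --rows '[0,0,0,0,0,20,100,0,0,0,0,0,40,100,0,0,0,0,0,60,100,0,0,0,0,0,80,100,0,0,0,0,0,88,100]'

```text
clock: 7.48
tcp_pos: [0.4559, -0.1226, 0.0217]
tcp_rot: [3.132, -0.242, 0.001]
force: [0.8, -0.3, 0.4]
grip_width: 0.0856
grasp_force: 0.0
```

>>> drive_tool --rows '[0,0,0,0,0,0,75,0,0,0,0,0,0,75,0,0,0,0,0,0,66,0,0,0,0,0,0,66]'

```text
clock: 7.98
tcp_pos: [0.4552, -0.1225, 0.0221]
tcp_rot: [3.132, -0.242, 0.001]
force: [-0.2, -0.0, -0.7]
grip_width: 0.0562
grasp_force: 0.0
```

```bash
cat > jaw.py <<'E'
from h import *
import sys
s=snap('top'); cv2.imwrite(sys.argv[1],s['frame'])
o=arm.get_obs();print(o['tcp_pos'].round(4),o['force'].round(1),round(o['grip_width'],4),round(o['grasp_force'],1),o['clock'])
# clamp-axis profile along pad/jaw at z 74, y 55..70 -> bright jaw / pad tops
xs=np.arange(70,260,.5)
g=cv2.cvtColor(s['frame'],cv2.COLOR_BGR2GRAY).astype(np.float32)
def prof(y0,y1,z):
    acc=0
    for y in np.arange(y0,y1,2.):
        p=proj(s,[W(x,y,z) for x in xs]).astype(np.float32)
        acc=acc+cv2.remap(g,p[None,:,0],p[None,:,1],cv2.INTER_LINEAR)[0]
    return acc/len(np.arange(y0,y1,2.))
p=prof(50,66,74)
print('prof x80..170 step2', p[20:200:4].astype(int).tolist())
pk=[(xs[i],int(p[i])) for i in range(2,len(p)-2) if p[i]==p[i-4:i+5].max() and p[i]>110]
print(pk)
E
python3 jaw.py pics/j0.png
```

```text
[ 0.455  -0.1225  0.022 ] [ 0.9  0.2 -0.4] 0.0565 0.0 8.025
prof x80..170 step2 [134, 89, 69, 141, 222, 234, 186, 109, 52, 38, 40, 45, 60, 68, 69, 66, 64, 131, 203, 131, 60, 35, 42, 44, 48, 59, 65, 66, 66, 67, 68, 68, 69, 69, 69, 69, 67, 71, 122, 193, 195, 192, 192, 191, 192]Traceback (most recent call last):
  File "jaw.py", line 16, in <module>
    pk=[(xs[i],int(p[i])) for i in range(2,len(p)-2) if p[i]==p[i-4:i+5].max() and p[i]>110]
                                                              ~~~~~~~~~~~~~~^^
    return umr_maximum(a, axis, None, out, keepdims, initial, where)
ValueError: zero-size array to reduction operation maximum which has no identity
```

```bash
sed -i '/^print(.prof/,$d' jaw.py; cat >> jaw.py <<'E'
def cen(lo,hi):
    m=(xs>=lo)&(xs<hi); i=np.argmax(p*m); w=np.clip(p-100,0,None)*(abs(xs-xs[i])<7); return (w*xs).sum()/w.sum()
i2=float(sys.argv[2]) if len(sys.argv)>2 else 102  # split between jaw and pad
a,b=cen(i2-22,i2),cen(i2,i2+25); 
e=xs[np.where((p>130)&(xs>b+8))[0][0]]
print('jaw %.1f pad %.1f gap %.1f carton %.1f'%(a,b,b-a,e))
E
python3 jaw.py pics/j0.png
```

```text
[ 0.455  -0.1224  0.0219] [-0.1 -0.1 -0.1] 0.0563 0.0 8.075
jaw 89.5 pad 116.0 gap 26.4 carton 156.5
```

>>> drive_tool --rows '[0,0,0,0,-1,0,60,0,0,0,0,-3,0,54,0,0,0,0,-4,0,50,0,0,0,0,-5,0,48,0,0,0,0,-5,0,48]' --squeeze 20

```text
clock: 8.7
tcp_pos: [0.4562, -0.1157, 0.0226]
tcp_rot: [-3.131, 0.239, -0.001]
force: [-2.2, 4.8, 9.6]
grip_width: 0.0411
grasp_force: 7.9
```

```bash
python3 jaw.py pics/j1.png
```

```text
[ 0.4562 -0.1157  0.0226] [-2.1  4.9 10.1] 0.0415 7.9 8.75
jaw 95.9 pad 122.3 gap 26.5 carton 156.5
```

>>> drive_tool --rows '[0,0,0,0,4,0,60,0,0,0,0,5,-3,66,0,0,0,0,5,-6,66,0,0,0,0,5,-6,66]'

```text
clock: 9.25
tcp_pos: [0.4548, -0.1229, 0.0278]
tcp_rot: [3.132, -0.243, 0.0]
force: [-0.4, -1.0, -0.1]
grip_width: 0.056
grasp_force: 0.0
```

>>> drive_tool --rows '[0,0,0,0,-2,0,60,0,0,0,0,-5,0,54,0,0,0,0,-6,0,48,0,0,0,0,-7.5,0,44,0,0,0,0,-7.5,0,44]'

```text
clock: 9.88
tcp_pos: [0.4562, -0.1141, 0.0286]
tcp_rot: [-3.131, 0.243, -0.0]
force: [-3.0, 2.9, 11.6]
grip_width: 0.0378
grasp_force: 16.6
```

```bash
python3 jaw.py pics/j2.png 110
```

```text
[ 0.4562 -0.1141  0.0286] [-2.8  3.3 12.3] 0.0383 16.6 9.925
jaw 102.3 pad 128.7 gap 26.4 carton 156.5
```

>>> drive_tool --rows '[0,0,0,0,4,2,60,0,0,0,0,7,2,70,0,0,0,0,8,2,80,0,0,0,0,8,2,80]'

```text
clock: 10.42
tcp_pos: [0.4545, -0.1229, 0.0254]
tcp_rot: [-3.132, 0.242, 0.001]
force: [-0.9, -0.2, 0.7]
grip_width: 0.0681
grasp_force: 0.0
```

>>> drive_tool --rows '[0,0,0,0,0,0,66,0,0,0,0,-3,-1,58,0,0,0,0,-6,-2,50,0,0,0,0,-8,-3,44,0,0,0,0,-8.5,-3,44]'

```text
clock: 11.05
tcp_pos: [0.4556, -0.114, 0.0282]
tcp_rot: [-3.132, 0.242, 0.001]
force: [-0.2, 2.8, -2.5]
grip_width: 0.0382
grasp_force: 16.2
```

```bash
python3 jaw.py pics/j3.png 117
```

```text
[ 0.4556 -0.114   0.0282] [ 0.2  3.1 -3.5] 0.038 16.5 11.1
jaw 110.1 pad 135.9 gap 25.9 carton 156.5
```

>>> drive_tool --rows '[0,0,0,0,4,1,60,0,0,0,0,7,2,70,0,0,0,0,8.5,3,80,0,0,0,0,8.5,3,80]'

```text
clock: 11.6
tcp_pos: [0.4548, -0.1231, 0.0257]
tcp_rot: [3.132, -0.242, 0.0]
force: [0.7, 0.3, -1.0]
grip_width: 0.0683
grasp_force: 0.0
```

>>> drive_tool --rows '[0,0,0,0,0,0,66,0,0,0,0,-3,-1,58,0,0,0,0,-6,-2,50,0,0,0,0,-8,-3,44,0,0,0,0,-8.5,-3,44]'

```text
clock: 12.22
tcp_pos: [0.4558, -0.1141, 0.0283]
tcp_rot: [-3.132, 0.243, 0.001]
force: [0.0, 1.6, -2.3]
grip_width: 0.038
grasp_force: 16.7
```

```bash
python3 jaw.py pics/j4.png 124
```

```text
[ 0.4558 -0.1141  0.0283] [ 0.4  3.8 -2.4] 0.0374 17.0 12.275
jaw 118.0 pad 142.1 gap 24.2 carton 162.0
```

>>> drive_tool --rows '[0,0,0,0,4,1,60,0,0,0,0,7,2,70,0,0,0,0,8.5,3,80,0,0,0,0,8.5,3,80]'

```text
clock: 12.78
tcp_pos: [0.4547, -0.1231, 0.0257]
tcp_rot: [3.132, -0.242, 0.0]
force: [-0.1, -0.5, -0.4]
grip_width: 0.0683
grasp_force: 0.0
```

>>> drive_tool --rows '[0,0,0,0,0,0,66,0,0,0,0,-3,-1,58,0,0,0,0,-6,-2,50,0,0,0,0,-8,-3,44,0,0,0,0,-8.5,-3,44]'

```text
clock: 13.4
tcp_pos: [0.4557, -0.114, 0.0283]
tcp_rot: [-3.132, 0.243, 0.001]
force: [0.2, 2.8, -2.2]
grip_width: 0.0377
grasp_force: 16.9
```

```bash
python3 jaw.py pics/j5.png 134
```

```text
[ 0.4557 -0.1141  0.0283] [-0.5  3.2 -2.6] 0.0381 17.2 13.45
jaw 125.9 pad 149.2 gap 23.3 carton 169.0
```

>>> drive_tool --rows '[0,0,0,0,4,1,60,0,0,0,0,7,2,70,0,0,0,0,8.5,3,80,0,0,0,0,8.5,3,80]'

```text
clock: 13.95
tcp_pos: [0.4548, -0.1231, 0.0257]
tcp_rot: [3.132, -0.242, 0.0]
force: [0.7, -0.5, -0.7]
grip_width: 0.0681
grasp_force: 0.0
```

```bash
python3 jaw.py pics/j5b.png 134
```

```text
[ 0.4548 -0.123   0.0257] [-0.7 -0.4  0. ] 0.0683 0.0 14.0
jaw 125.3 pad 149.2 gap 23.9 carton 169.0
```

>>> drive_tool --rows '[0,0,0,0,0,0,66,0,0,0,0,-3,-1,58,0,0,0,0,-6,-2,50,0,0,0,0,-8,-3,46,0,0,0,0,-8,-3,46]'

```text
clock: 14.62
tcp_pos: [0.4557, -0.1148, 0.0282]
tcp_rot: [-3.132, 0.242, 0.001]
force: [1.7, 1.1, -5.8]
grip_width: 0.0396
grasp_force: 12.3
```

```bash
python3 jaw.py pics/j6.png 141
```

```text
[ 0.4557 -0.1148  0.0282] [ 1.2  2.  -5.6] 0.0395 12.4 14.675
jaw 132.5 pad 149.2 gap 16.7 carton 169.0
```

```bash
python3 -c "
import cv2,numpy as np
a=cv2.imread('pics/j0.png');b=cv2.imread('pics/j6.png')
r=lambda f:cv2.resize(f[203:268,420:525],None,fx=4.5,fy=4.5,interpolation=cv2.INTER_CUBIC)
cv2.imwrite('pics/v.png',np.vstack([r(a),r(b)]))"; python3 jaw.py pics/j7.png 141
```

```text
[ 0.4557 -0.1148  0.0282] [ 1.5  0.5 -7.3] 0.04 12.4 14.725
jaw 132.5 pad 149.2 gap 16.7 carton 169.0
```

View pics/v.png

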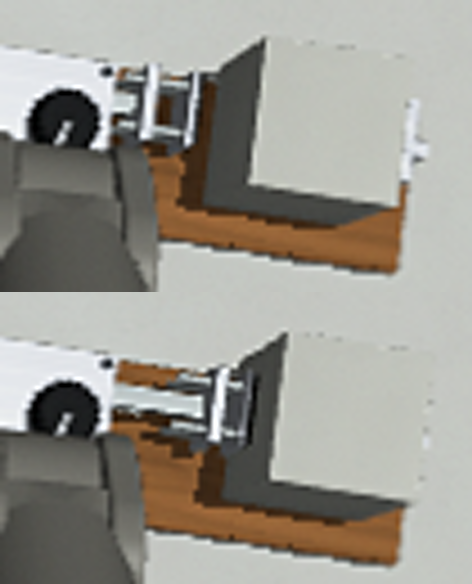

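The dial's pointer is still at 2. The carton sits against the end jaw at about (430,440). The jaw is at (218,400) and the pad at (247,400), so the gap has shrunk by about 9 to 10 mm with the trigger held at 12 N.

```bash
python3 -c "
from station import arm
print(arm.hand_in())"
```

```text
the job is handed in; nothing more can be done
None
```

I turned the dial to 2 and let go of it, then pumped the trigger until the carton was gripped against the end jaw with the pad about 9–10 mm in (half way), and handed in with the trigger still squeezed at about 12 N.

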